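# Run a fingertip along the lid's clips to shut the storage box

### The arm

A 6-joint arm with a two-finger parallel gripper is mounted at the origin on a cart in front of the work surface, level with it; the furniture and walls round the work are solid. World frame = base frame: x ahead of the robot, y to its left, z up, the work surface at z = 0. Lengths are in m, angles in rad, forces in N, time in s.
With the tool pointing down it reaches from about 0.25 to 0.775 m from the base axis. Payload 4 kg.
Tool frame: the origin (TCP) lies between the finger pads; the fingertips stand 14 mm ahead of it and the grasp point (between the pads) lies 5 mm behind it (nose_length is the distance from the TCP to the fingertips, in m); z points along the fingers, y is the line along which they close (so a half turn about z gives the same grasp; the last joint's range is limited). The gripper opens to 94 mm and grips with 3 to 60 N. Pads are 16 mm wide; open, the fingers measure 119 mm over their backs; the gripper's body (75 mm by 177 mm) begins 78 mm behind the grasp point.
Start: joints at [-1.339, 0.087, 1.371, -0, 1.684, -0.103], TCP at [0.181, -0.519, 0.194] pointing down, gripper open.
Joint ranges: [-3.1, 3.1], [-0.76, 2.03], [0.27, 2.55], [-1.08, 4.22], [0.17, 2.65], [-2.57, 2.57]. Speed limits (rad/s): [2.79, 2.79, 3.14, 3.14, 3.14, 3.14].

### API

Orientations are given as [roll, pitch, yaw] about the fixed x, y, z axes, in that order (R = Rz(yaw) Ry(pitch) Rx(roll)).
In Python, from bench import * gives the robot as it stands.
- The arm moves only by the tool move_arm, never from a script. Its argument "steps" is one flat list of numbers, 7 for each row, row after row: the turn, a rotation vector about the world's x, y, z in rad, then the shift along the world's x, y, z in m, then the opening, from 0 (shut) to 1 (fully open). A call has 1 to 12 rows; each row is the pose to reach, as a shift and turn from the pose commanded when the call began; what a row does not reach only later rows make up. A row lasts 1/10 s, in which the tool goes at most 50 mm and 8.59 degrees, less where a joint would pass 70% of its speed; a pose out of reach is approached as far as the arm can. A call with a gripper value outside its range is refused whole. The fingers move at their own pace and stop on an object; the grip force is fixed at half the most. Time passes only in rows, so rows that repeat a pose let the fingers close. It gives the time, the measured TCP pose, the force, the opening and the grip force at its end, in the units of the state.
- get_obs(): the state, without advancing time (a new reading comes with each control period).
- snapshot(name): name is "side" or "top"; returns (picture, depth): 400x640x3 uint8, red, green, blue; 400x640 float32, m along the optical axis (not along the pixel's ray), 0 where there is no reading.
- camera_model(name): a dict with "fx", "fy", "cx", "cy" (pixels), "rvec" (rotation vector, rad) and "tvec" (3), from world to camera coordinates, as OpenCV has them. Camera axes: x right, y down, z forward; pixel columns grow to the right and rows downward; lengths in m; the calibration is good to about 2 mm. A picture is of the moment at which its call begins. camera_model takes no time and is no camera call.
- close_job(): hands the job in; it is judged then, once.
Trained networks look in the newest picture that a camera, given by its name, has taken for a name from the list of things; names that differ only in an ending like _2 or _b are one class to them, and where a whole thing is asked for, a point or a joint stands for the part that bears it (a point fixed in the world has none). Each returns a list of dicts, best first, with "score" (0 to 1); they miss things now and then, are a little off and sometimes report something else, mostly with a low value. They report only what shows in the picture. A call takes as long as a camera call.
- silhouettes(camera, target): "pixels" (400x640 bool, what is visible of it) and "uv" ([column, row] in pixels, amid what is visible of it).
- spot_point(camera, target): "uv" ([column, row] in pixels: a listed point, or the origin of a listed thing).
The state is a dict: "time": time; "joint_positions": joint angles; "qvel": joint speeds; "joint_torque": joint torques, N m; "tool_pos": TCP position; "ee_rot": TCP orientation; "wrist_force": force on the tool from outside, world axes, zero at the start; "wrist_torque": the same for the moment, N m; "width": finger opening in m; "finger_force": force on a finger pad.
Only numpy, scipy, OpenCV 4.12 (cv2) and the standard library are available. Lean on these libraries where they do the work, as an engineer would, in place of code of your own. Each camera call takes 0.05 s, during which the arm holds its last target. There are 200 camera calls.

### The job

Shut the storage box: with closed fingertips, run lightly along the row of five clips on its lid, starting at the end with the pull tab, so that each clip in turn is pressed home, flush with the rim, through to the last. Only press: do not lift, tip or push the box away, and leave the garlic, the timer and the onion where they stand.

Things in the scene. Friction and masses are not known exactly. Their poses are not given: they have to be found in the camera images.
- box: Loose box with non-slip base, 3 kg, clear body 80 x 200 mm, white lid 90 (x) x 212 (y) mm, lid top 46 mm high. Origin: centre of the underside; z up; +y along the box to the half-round pull tab (30 mm wide, sticks out 24 mm, at the robot's left); +x across, away from the robot. A raised white rim, 32 x 192 mm, top 52 mm high, centred at x = +24 mm, frames five grey clips.
- row_start (a point): On the box: the middle of the first clip (next to the pull tab) at rim height, 52 mm above the worktop, which is where the clip's top lies when it is home.
- row_end (a point): On the box: the middle of the fifth, last clip at rim height. The five clips stand evenly, 36 mm apart, on the straight line from row_start to row_end (144 mm).
- clip_0 (a joint): Clip 1 of 5 counted from the pull tab: 0 = up, top 5 mm proud of the rim; 0.005 m = home, flush with the rim. 12 mm wide in a 14 mm slot, 34 mm long: flat 6 mm top, 14 mm ramps down to 2 mm below the rim at both ends, so a fingertip sliding along at rim height presses it. Takes about 2 N, no spring, stays put, stops 1.5 mm below flush.
- clip_1 (a joint): Clip 2 of 5 counted from the pull tab: 0 = up, top 5 mm proud of the rim; 0.005 m = home, flush with the rim. Like clip 1.
- clip_2 (a joint): Clip 3 of 5 counted from the pull tab: 0 = up, top 5 mm proud of the rim; 0.005 m = home, flush with the rim. Like clip 1.
- clip_3 (a joint): Clip 4 of 5 counted from the pull tab: 0 = up, top 5 mm proud of the rim; 0.005 m = home, flush with the rim. Like clip 1.
- clip_4 (a joint): Clip 5 of 5 counted from the pull tab: 0 = up, top 5 mm proud of the rim; 0.005 m = home, flush with the rim. Like clip 1.
- garlic: Bystander: garlic bulb, 56 mm across, 56 mm tall, lies beyond the pull-tab end of the box; origin under its centre.
- egg_timer: Bystander: wind-up kitchen timer, 61 mm across, 55 mm tall, beyond the other end of the box; origin under its centre.
- onion: Bystander: onion, about 65 mm across, 71 mm tall, behind the box on the clip side; origin under its centre.

How it is judged:
On the way, in this order (a step that is already met when the one before it is completed fails the run):
1. clip 1 from the pull tab is home and all later ones are still up (value of joint clip_0 above 0.003 m and value of joint each of clip_1, clip_2, clip_3, clip_4 below 0.003 m), for 0.05 s.
2. clip 2 from the pull tab is home and all later ones are still up (value of joint clip_1 above 0.003 m and value of joint each of clip_2, clip_3, clip_4 below 0.003 m), for 0.05 s.
3. clip 3 from the pull tab is home and all later ones are still up (value of joint clip_2 above 0.003 m and value of joint each of clip_3, clip_4 below 0.003 m), for 0.05 s.
4. clip 4 from the pull tab is home and all later ones are still up (value of joint clip_3 above 0.003 m and value of joint clip_4 below 0.003 m), for 0.05 s.
5. clip 5 from the pull tab is home (value of joint clip_4 above 0.003 m), for 0.05 s.
At the end, for the whole second after the job is handed in: All five clips are pressed in by more than 3 mm (flush is 5 mm); the box stands still and flat within 30 mm of where it stood; the garlic, timer and onion are within 20 mm of where they stood (value of joint each of clip_0, clip_1, clip_2, clip_3, clip_4 above 0.003 m and distance of box from where it was at the start of the episode below 0.03 m and angle between box's own z axis and vertical below 0.05 rad and linear speed of box below 0.01 m/s and distance of each of garlic, egg_timer, onion from where it was at the start of the episode below 0.02 m); the robot touches nothing.
It fails at once if the box is lifted more than 10 mm (height (world z) of box above 0.01 m).
It fails at once if the box is tipped by more than 0.12 rad (angle between box's own z axis and vertical above 0.12 rad).
It fails at once if the box is pushed more than 30 mm away (distance of box from where it was at the start of the episode above 0.03 m).
It fails at once if the fingers press on the box or its clips with more than 40 N (contact force between the fingers and box above 40 N).
It fails at once if the garlic, the timer or the onion is shifted by more than 20 mm (distance of any of garlic, egg_timer, onion from where it was at the start of the episode above 0.02 m).
It also fails if it takes over 38 s, if anything falls off the work surface, if the arm or the gripper's body presses on something with over 40 N, if the wrist force passes 120 N, or if a joint passes its speed limit or range.

## Working session

There is one attempt and no reset: what is moved stays moved. The work goes in short steps, Python scripts to look and compute and a tool call to move; the robot and the scene stay as the last step left them, time stands still between calls to the robot, and variables do not carry over. Pictures are saved under pics/ and viewed, at most 10 in all, crops included, and the job is handed in when it is done.

Besides the shell and the picture viewer there is one more tool, called after "Call:" by a JSON object that holds its "fn" and its "kwargs", one argument or row to a line. move_arm: Moves the arm, as the interface text tells. Its arguments: {"type":"object","properties":{"steps":{"type":"array"}},"required":["steps"]}

```bash
mkdir -p pics; cat > h.py <<'E'
from bench import *
import numpy as np, cv2
def cam(n):
    c=camera_model(n); R=cv2.Rodrigues(np.array(c["rvec"],float))[0]; return c,R,np.array(c["tvec"],float)
def onplane(n,uv,z):
    c,R,t=cam(n); d=R.T@np.array([(uv[0]-c["cx"])/c["fx"],(uv[1]-c["cy"])/c["fy"],1]); o=-R.T@t
    return o+d*(z-o[2])/d[2]
def cloud(n,dep):
    c,R,t=cam(n); v,u=np.mgrid[:400,:640]
    P=np.stack([(u-c["cx"])/c["fx"]*dep,(v-c["cy"])/c["fy"]*dep,dep],-1)
    return (P-t)@R
E
python3 - <<'E'
from h import *
o=get_obs(); print({k:np.round(o[k],4) for k in("time","tool_pos","ee_rot","width","wrist_force")})
for n in("top","side"):
    im,d=snapshot(n); cv2.imwrite(f"pics/{n}0.png",im[...,::-1]); np.save(n+"d.npy",d)
    P=cloud(n,d)
    for t,z in(("row_start",.052),("row_end",.052)):
        for r in spot_point(n,t)[:2]: print(n,t,r["score"],np.round(r["uv"],1),np.round(onplane(n,r["uv"],z),4))
    for t in("garlic","egg_timer","onion","box"):
        for r in silhouettes(n,t)[:1]:
            q=P[r["pixels"]&(d>0)]; print(n,t,r["score"],np.round(r["uv"]),np.round(np.percentile(q,[2,50,98],axis=0),3).tolist())
E
```

```text
{'time': np.float64(0.0), 'tool_pos': array([ 0.1806, -0.5189,  0.193 ]), 'ee_rot': array([-3.1394e+00, -2.0000e-04,  3.3480e-01]), 'width': np.float64(0.0938), 'wrist_force': array([0.4205, 0.4287, 0.1852])}
top row_start 0.68 [330.3 201.5] [ 0.5033 -0.1958  0.052 ]
top row_end 0.75 [389.9 217.5] [ 0.4692 -0.3304  0.052 ]
top row_end 0.62 [386.3 182.4] [ 0.5486 -0.3221  0.052 ]
top garlic 0.6 [290. 195.] [[0.5, -0.126, -0.002], [0.522, -0.102, 0.034], [0.547, -0.077, 0.048]]
top egg_timer 0.7 [417. 252.] [[0.369, -0.421, 0.017], [0.397, -0.392, 0.044], [0.424, -0.369, 0.053]]
top onion 0.63 [390. 182.] [[0.524, -0.356, 0.027], [0.551, -0.326, 0.045], [0.581, -0.299, 0.061]]
top box 0.9 [355. 224.] [[0.404, -0.355, 0.039], [0.461, -0.254, 0.044], [0.516, -0.151, 0.054]]
side row_start 0.79 [302.9 184.7] [ 0.5016 -0.195   0.052 ]
side row_end 0.82 [327.4 153.7] [ 0.469  -0.3395  0.052 ]
side garlic 0.75 [287. 221.] [[0.496, -0.121, -0.001], [0.517, -0.085, 0.031], [0.545, -0.072, 0.048]]
side egg_timer 0.68 [360. 156.] [[0.367, -0.448, -0.002], [0.388, -0.378, 0.038], [0.423, -0.364, 0.052]]
side onion 0.61 [293. 165.] [[0.522, -0.39, -0.002], [0.549, -0.309, 0.037], [0.583, -0.294, 0.061]]
side box 0.61 [324. 184.] [[0.401, -0.346, -0.0], [0.459, -0.219, 0.044], [0.517, -0.142, 0.054]]
```

```bash
python3 - <<'E'
from h import *
im,d=snapshot("top"); 
cv2.imwrite("pics/c1.png",cv2.resize(im[150:290,260:450,::-1],None,fx=4,fy=4,interpolation=cv2.INTER_CUBIC))
s,_=snapshot("side"); cv2.imwrite("pics/c2.png",cv2.resize(s[110:270,230:420,::-1],None,fx=3.7,fy=3.7,interpolation=cv2.INTER_CUBIC))
m=silhouettes("top","box")[0]["pixels"].astype(np.uint8)
P=cloud("top",d)
# outline at lid height
c=max(cv2.findContours(m,0,1)[0],key=cv2.contourArea)[:,0]
m2=cv2.morphologyEx(m,cv2.MORPH_OPEN,np.ones((17,17),np.uint8))
for mm in(m,m2):
    c=max(cv2.findContours(mm,0,1)[0],key=cv2.contourArea)[:,0]
    w=np.array([onplane("top",p,.046)[:2] for p in c],np.float32)
    r=cv2.minAreaRect(w);print(r, np.round(cv2.boxPoints(r),3).tolist())
for n in("top","side"):
  for t in("clip_0","clip_4","clip_2"):
    for r in spot_point(n,t)[:1]: print(n,t,r["score"],np.round(r["uv"],1),np.round(onplane(n,r["uv"],.052),4))
E
```

```text
((0.4624861180782318, -0.2462843805551529), (0.23517008125782013, 0.09217466413974762), 75.06067657470703) [[0.3880000114440918, -0.3479999899864197], [0.47699999809265137, -0.3720000088214874], [0.5370000004768372, -0.14499999582767487], [0.4480000138282776, -0.12099999934434891]]
((0.4608406126499176, -0.2510765492916107), (0.22055275738239288, 0.09164045006036758), 75.41942596435547) [[0.3889999985694885, -0.34599998593330383], [0.47699999809265137, -0.36899998784065247], [0.5329999923706055, -0.15600000321865082], [0.4440000057220459, -0.13300000131130219]]Traceback (most recent call last):
  File "<stdin>", line 16, in <module>
ValueError: it knows: box, egg_timer, garlic, onion, row_end, row_start
```

View pics/c1.png

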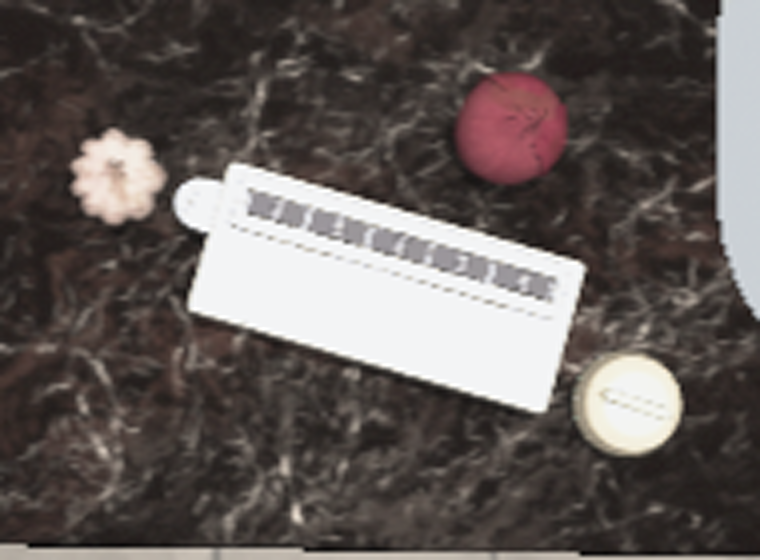

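View pics/c2.png

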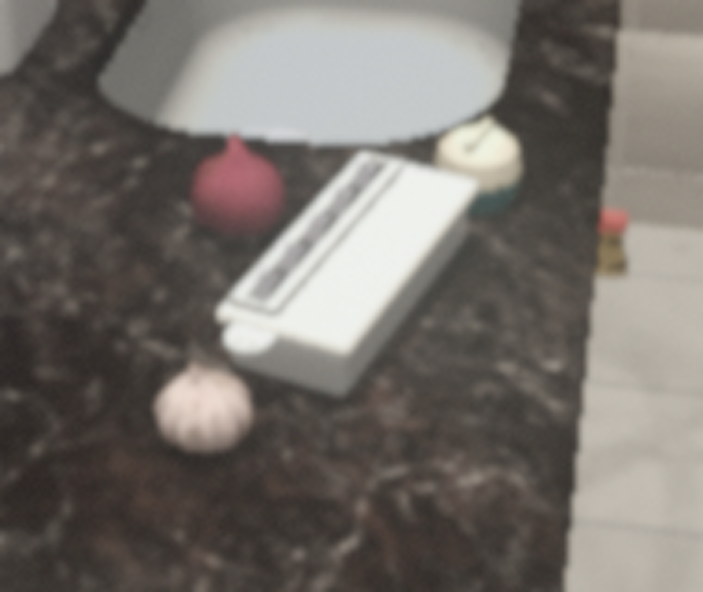

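```bash
python3 - <<'E'
from h import *
for n in("top","side"):
    im=cv2.imread(f"pics/{n}0.png"); m=silhouettes(n,"box")[0]["pixels"].astype(np.uint8) if 0 else None
    g=im.astype(int); gray=g.mean(2); c,R,t=cam(n)
    # candidate grey pixels inside lid footprint (from fit), clip band
    v,u=np.mgrid[:400,:640]; W=np.array([onplane(n,(a,b),.054) for a,b in zip(u[140:260].ravel(),v[140:260].ravel())])
    e=np.array([.2554,.967]); nx=np.array([.967,-.2554]); q=W[:,:2]-[.460,-.255]
    a=q@e; b=q@nx; gg=gray[140:260].ravel()
    s=(abs(a)<.1)&(abs(b-.024)<.014)
    w=np.clip(215-gg[s],0,None); w[gg[s]>200]=0
    A,B=a[s],b[s]; print(n,"gray range",gg[s].min(),gg[s].max(),"ctr along",(w*A).sum()/w.sum(),"across",(w*B).sum()/w.sum(),"slope",np.polyfit(A,B,1,w=np.sqrt(w))[0])
    k=w>40; print(np.percentile(A[k],[0,2,98,100]),np.percentile(B[k],[0,5,50,95,100]))
P=cloud("top",np.load("topd.npy")); q=P[...,:2]-[.460,-.255]; a=q@e; b=q@nx
for lo,hi in((-.035,-.01),(.01,.038)):
    s=(abs(a)<.09)&(b>lo)&(b<hi); print(np.percentile(P[s][:,2],[5,50,95]))
E
```

```text
Traceback (most recent call last):
  File "h.py", line 6, in onplane
    c,R,t=cam(n); d=R.T@np.array([(uv[0]-c["cx"])/c["fx"],(uv[1]-c["cy"])/c["fy"],1]); o=-R.T@t
          ~~~^^^
  File "h.py", line 4, in cam
    c=camera_model(n); R=cv2.Rodrigues(np.array(c["rvec"],float))[0]; return c,R,np.array(c["tvec"],float)
ValueError: time passes only in moves, steps and waits
```

Call:
{"fn": "move_arm", "kwargs": {
  "steps": [0,0,0.14,0.03,0.03,0,0,0,0,0.28,0.06,0.06,0,0,0,0,0.42,0.1,0.1,0,0,0,0,0.56,0.14,0.14,0,0,0,0,0.7,0.18,0.18,0,0,0,0,0.84,0.22,0.23,0,0,0,0,0.978,0.26,0.28,0,0,0,0,0.978,0.3,0.32,0,0,0,0,0.978,0.329,0.355,0,0,0,0,0.978,0.329,0.355,0,0,0,0,0.978,0.329,0.355,0,0,0,0,0.978,0.329,0.355,0,0]
}}

```text
time: 2.05
tool_pos: [0.51, -0.1636, 0.194]
ee_rot: [-3.141, 0.001, 1.316]
wrist_force: [0.9, -0.4, -0.3]
width: 0.0018
finger_force: 0.0
```

```bash
python3 - <<'E'
from h import *
e=np.array([.2554,.967]); nx=np.array([.967,-.2554])
for n in("top","side"):
    gray=cv2.imread(f"pics/{n}0.png").astype(int).mean(2); c,R,t=cam(n)
    v,u=np.mgrid[:400,:640]; D=np.stack([(u-c["cx"])/c["fx"],(v-c["cy"])/c["fy"],np.ones_like(u)],-1)@R
    o=-R.T@t; W=o+D*((.054-o[2])/D[...,2])[...,None]
    q=W[...,:2]-[.460,-.255]; a=q@e; b=q@nx
    s=(abs(a)<.1)&(abs(b-.024)<.014); w=np.where(gray[s]>200,0,215-gray[s]); A,B=a[s],b[s]
    print(n,gray[s].min(),gray[s].max(),"along",(w*A).sum()/w.sum(),"across",(w*B).sum()/w.sum(),"slope",np.polyfit(A,B,1,w=np.sqrt(w))[0])
    k=w>40; print(np.percentile(A[k],[0,2,98,100]),np.percentile(B[k],[0,5,50,95,100]))
P=cloud("top",np.load("topd.npy")); q=P[...,:2]-[.460,-.255]; a=q@e; b=q@nx
for lo,hi in((-.035,-.01),(.01,.038)):
    s=(abs(a)<.09)&(b>lo)&(b<hi); print(np.percentile(P[s][:,2],[5,50,95]))
print(get_obs()["tool_pos"])
E
```

```text
top 108.0 244.0 along -0.0018201172454792608 across 0.023743361470078845 slope 0.009601334130888928
[-0.08940375 -0.08582339  0.08396142  0.08903295] [0.01615375 0.01762899 0.02384498 0.02997716 0.03156916]
side 100.33333333333333 232.0 along -0.005002532233644389 across 0.022412426387046835 slope -0.00890379733543503
[-0.0999029  -0.09828823  0.08667574  0.08997021] [0.01032708 0.01607105 0.02099178 0.03713233 0.03788141]
[0.04027942 0.04313864 0.0461648 ]
[0.04406355 0.04938819 0.05429322]
[ 0.5100353  -0.16361562  0.19395488]
```

Call:
{"fn": "move_arm", "kwargs": {
  "steps": [0,0,0,-0.002,-0.001,-0.03,0,0,0,0,-0.002,-0.001,-0.06,0,0,0,0,-0.002,-0.001,-0.09,0,0,0,0,-0.002,-0.001,-0.11,0,0,0,0,-0.002,-0.001,-0.12,0,0,0,0,-0.002,-0.001,-0.124,0,0,0,0,-0.002,-0.001,-0.127,0,0,0,0,-0.002,-0.001,-0.127,0,0,0,0,-0.002,-0.001,-0.127,0]
}}

```text
time: 2.95
tool_pos: [0.5085, -0.1659, 0.0685]
ee_rot: [3.139, 0.0, 1.313]
wrist_force: [0.4, -0.1, -0.1]
width: 0.0005
finger_force: 0.0
```

Call:
{"fn": "move_arm", "kwargs": {
  "steps": [0,0,0,0,-0.001,-0.001,0,0,0,0,0,-0.001,-0.001,0,0,0,0,0,-0.001,-0.0015,0,0,0,0,0,-0.001,-0.0015,0,0,0,0,0,-0.001,-0.0015,0]
}}

```text
time: 3.45
tool_pos: [0.5077, -0.1664, 0.0657]
ee_rot: [3.142, 0.0, 1.313]
wrist_force: [-0.4, 0.1, -0.3]
width: 0.0007
finger_force: 0.0
```

```bash
python3 - <<'E'
from h import *
for i in range(5):
    snapshot("top"); o=get_obs(); print(np.round(o["tool_pos"],4),np.round(o["wrist_force"],2))
E
```

```text
[ 0.5077 -0.1664  0.0657] [-0.47 -0.6   0.54]
[ 0.5077 -0.1664  0.0657] [ 0.56 -0.23 -0.07]
[ 0.5077 -0.1665  0.0657] [-0.39  0.33 -0.19]
[ 0.5077 -0.1665  0.0657] [-1.39 -0.37  0.19]
[ 0.5077 -0.1665  0.0657] [0.01 0.07 0.69]
```

Call:
{"fn": "move_arm", "kwargs": {
  "steps": [0,0,0,0,0,0.001,0,0,0,0,-0.001,-0.004,0.001,0,0,0,0,-0.002,-0.008,0.001,0,0,0,0,-0.003,-0.0116,0.001,0,0,0,0,-0.004,-0.0155,0.001,0,0,0,0,-0.005,-0.0193,0.001,0,0,0,0,-0.006,-0.0232,0.001,0,0,0,0,-0.007,-0.027,0.001,0,0,0,0,-0.0072,-0.028,0.001,0,0,0,0,-0.0072,-0.028,0.001,0]
}}

```text
time: 4.7
tool_pos: [0.5005, -0.1947, 0.0667]
ee_rot: [3.142, -0.0, 1.312]
wrist_force: [0.7, -0.5, -0.2]
width: 0.0007
finger_force: 0.0
```

```bash
python3 - <<'E'
from h import *
im,d=snapshot("side"); o=get_obs(); print(np.round(o["tool_pos"],4),np.round(o["wrist_force"],2))
cv2.imwrite("pics/c3.png",cv2.resize(im[110:270,230:420,::-1],None,fx=3.7,fy=3.7,interpolation=cv2.INTER_CUBIC))
E
```

```text
[ 0.5005 -0.1945  0.0667] [-0.13 -0.84  0.41]
```

View pics/c3.png

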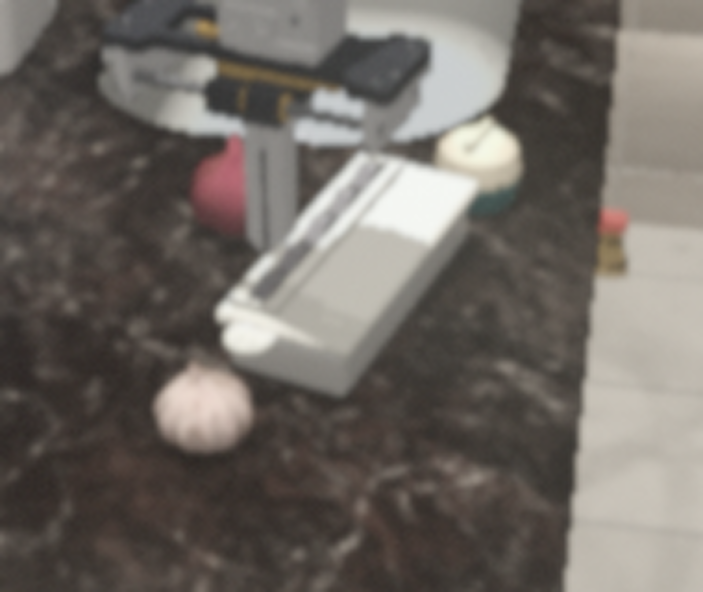

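```bash
python3 - <<'E'
from h import *
n="side"; im,d=snapshot(n); P=cloud(n,d); c,R,t=cam(n)
o=get_obs(); T=o["tool_pos"]
for p in(T,T+[0,0,-.014],[.5006,-.1933,.052],[.4638,-.3325,.052]):
    q=R@p+t; print(np.round(p,3),np.round([c["fx"]*q[0]/q[2]+c["cx"],c["fy"]*q[1]/q[2]+c["cy"],q[2]],3))
for r in range(150,192,3): print(r,[tuple(np.round(P[r,k]*1000).astype(int).tolist())+(int(im[r,k].mean()),) for k in(298,302,306)])
top,_=snapshot("top"); cv2.imwrite("pics/c4.png",cv2.resize(np.hstack([top[150:290,260:450,::-1],im[120:260,250:390,::-1]]),None,fx=2.4,fy=4,interpolation=cv2.INTER_CUBIC))
E
```

```text
[ 0.501 -0.194  0.067] [303.129 179.508   1.028]
[ 0.501 -0.194  0.053] [303.291 184.626   1.037]
[ 0.501 -0.193  0.052] [303.168 185.159   1.036]
[ 0.464 -0.332  0.052] [328.997 155.302   1.14 ]
150 [(507, -183, 149, 136), (499, -184, 149, 130), (490, -183, 151, 134)]
153 [(508, -185, 141, 136), (499, -186, 141, 125), (489, -180, 145, 132)]
156 [(508, -186, 133, 136), (498, -181, 137, 126), (489, -178, 139, 135)]
159 [(509, -187, 124, 137), (499, -183, 128, 124), (490, -182, 129, 133)]
162 [(509, -188, 116, 137), (500, -185, 119, 125), (490, -182, 121, 134)]
165 [(509, -185, 110, 135), (499, -182, 113, 125), (491, -184, 113, 135)]
168 [(510, -188, 100, 136), (500, -185, 103, 115), (490, -181, 107, 136)]
171 [(510, -187, 93, 134), (500, -182, 97, 117), (490, -181, 99, 136)]
174 [(510, -186, 86, 126), (500, -183, 89, 111), (490, -178, 93, 150)]
177 [(539, -303, -2, 77), (500, -184, 81, 122), (501, -229, 50, 165)]
180 [(536, -291, -3, 93), (508, -216, 50, 219), (499, -216, 52, 132)]
183 [(533, -277, -2, 203), (505, -200, 53, 159), (498, -213, 45, 105)]
186 [(513, -193, 48, 177), (502, -187, 54, 107), (494, -195, 49, 140)]
189 [(510, -180, 50, 139), (501, -180, 50, 115), (492, -182, 50, 167)]
```

View pics/c4.png

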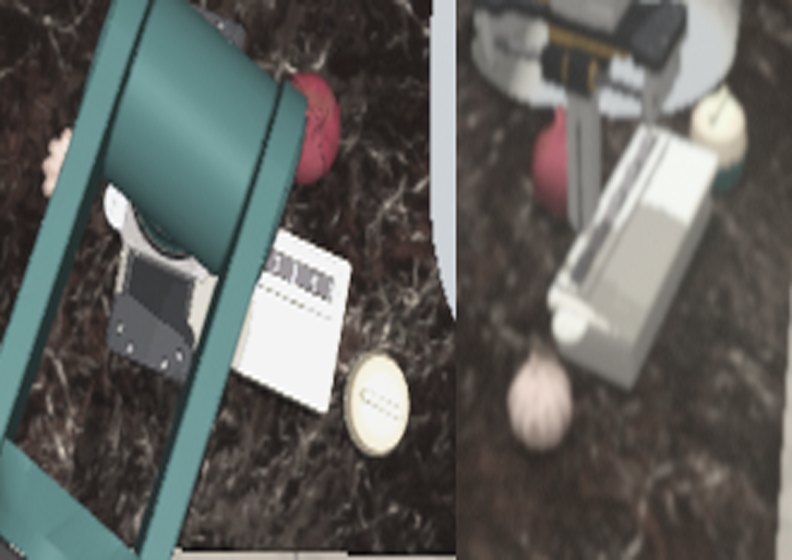

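```bash
python3 - <<'E'
import bench
print([n for n in dir(bench) if n[0]!='_'], getattr(bench,"nose_length",None))
o=bench.get_obs(); print(o.keys(), o["tool_pos"],o["joint_positions"])
E
```

```text
['IKError', 'camera_model', 'close_job', 'get_obs', 'nose_length', 'silhouettes', 'snapshot', 'spot_point'] 0.014
dict_keys(['time', 'joint_positions', 'qvel', 'joint_torque', 'tool_pos', 'ee_rot', 'wrist_force', 'wrist_torque', 'finger_force', 'width']) [ 0.50053762 -0.19436341  0.06668824] [-4.76060791e-01  1.18782728e-01  1.59275100e+00  9.92875897e-05
  1.43002147e+00 -2.18217238e-01]
```

Call:
{"fn": "move_arm", "kwargs": {
  "steps": [0,0,0,0,0,-0.005,0,0,0,0,0,0,-0.01,0,0,0,0,0,0,-0.014,0,0,0,0,0,0,-0.017,0,0,0,0,0,0,-0.018,0,0,0,0,0,0,-0.018,0]
}}

```text
time: 5.45
tool_pos: [0.5004, -0.1944, 0.0484]
ee_rot: [-3.141, -0.0, 1.313]
wrist_force: [0.4, 0.0, 1.3]
width: 0.0003
finger_force: 0.0
```

```bash
python3 - <<'E'
from h import *
n="side"; im,d=snapshot(n); P=cloud(n,d)
for r in range(168,192,2): print(r,[tuple(np.round(P[r,k]*1000).astype(int).tolist()) for k in(298,300,302,304,306)])
print(get_obs()["wrist_force"])
cv2.imwrite("pics/c5.png",cv2.resize(im[130:210,260:350,::-1],None,fx=7,fy=7,interpolation=cv2.INTER_CUBIC))
E
```

```text
168 [(509, -186, 102), (505, -187, 102), (500, -184, 104), (495, -184, 104), (490, -180, 107)]
170 [(509, -185, 97), (505, -188, 96), (500, -184, 99), (495, -182, 100), (490, -179, 103)]
172 [(509, -185, 92), (505, -186, 92), (500, -184, 93), (495, -181, 96), (491, -181, 96)]
174 [(510, -188, 85), (505, -183, 89), (500, -183, 89), (495, -182, 90), (490, -178, 93)]
176 [(510, -187, 80), (505, -185, 82), (501, -185, 82), (495, -182, 85), (491, -183, 85)]
178 [(510, -186, 75), (506, -187, 75), (501, -185, 77), (496, -184, 78), (491, -182, 80)]
180 [(511, -187, 69), (506, -185, 71), (501, -184, 72), (496, -183, 73), (491, -180, 76)]
182 [(511, -187, 64), (505, -183, 67), (501, -184, 67), (496, -182, 69), (491, -180, 70)]
184 [(515, -202, 48), (506, -185, 60), (501, -185, 61), (496, -183, 62), (496, -202, 50)]
186 [(512, -192, 49), (507, -188, 52), (502, -186, 55), (497, -186, 55), (495, -197, 48)]
188 [(510, -181, 51), (506, -184, 50), (501, -181, 53), (497, -186, 50), (492, -184, 51)]
190 [(509, -178, 48), (505, -179, 48), (499, -175, 52), (496, -178, 50), (491, -180, 49)]
[-0.27115893 -0.19415936 -0.65437537]
```

View pics/c5.png

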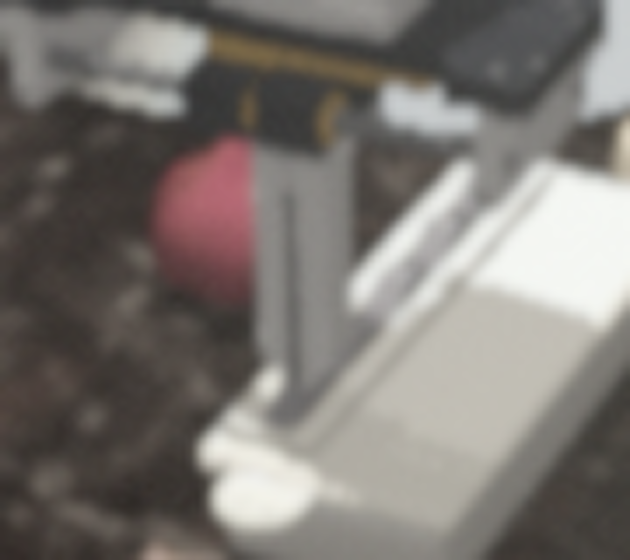

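Call:
{"fn": "move_arm", "kwargs": {
  "steps": [0,0,0,0,0,-0.001,0,0,0,0,0,0,-0.002,0,0,0,0,0,0,-0.003,0,0,0,0,0,0,-0.004,0,0,0,0,0,0,-0.004,0]
}}

```text
time: 6.0
tool_pos: [0.5006, -0.1945, 0.0449]
ee_rot: [3.141, 0.0, 1.313]
wrist_force: [0.0, 0.1, 1.3]
width: 0.0006
finger_force: 0.6
```

```bash
cat > f.py <<'E'
from h import *
F=[]
for i in range(6): im,d=snapshot("side"); o=get_obs(); F.append(o["wrist_force"])
print(o["tool_pos"],np.mean(F,0),o["time"])
E
python3 f.py
```

```text
[ 0.50058695 -0.19455319  0.04486027] [-0.04243966  0.27450085  1.56593282] 6.3
```

Call:
{"fn": "move_arm", "kwargs": {
  "steps": [0,0,0,0,0,-0.001,0,0,0,0,0,0,-0.002,0,0,0,0,0,0,-0.002,0]
}}

```text
time: 6.6
tool_pos: [0.5006, -0.1945, 0.0426]
ee_rot: [3.141, 0.0, 1.313]
wrist_force: [0.1, 0.4, 1.2]
width: 0.0005
finger_force: 0.6
```

```bash
python3 f.py
```

```text
[ 0.50057657 -0.19450407  0.0425985 ] [0.13261281 0.13362053 0.75734268] 6.9
```

Call:
{"fn": "move_arm", "kwargs": {
  "steps": [0,0,0,0,0,-0.001,0,0,0,0,0,0,-0.001,0]
}}

```text
time: 7.1
tool_pos: [0.5006, -0.1945, 0.0417]
ee_rot: [3.141, 0.0, 1.313]
wrist_force: [0.7, 0.4, 1.6]
width: 0.0004
finger_force: 0.6
```

```bash
python3 f.py
```

```text
[ 0.5006013  -0.19452342  0.04172493] [ 0.22154926 -0.33052899  0.81453408] 7.4
```

Call:
{"fn": "move_arm", "kwargs": {
  "steps": [0,0,0,0,0,-0.001,0,0,0,0,0,0,-0.001,0]
}}

```text
time: 7.6
tool_pos: [0.5006, -0.1945, 0.0407]
ee_rot: [3.141, 0.0, 1.313]
wrist_force: [0.5, -0.0, 1.1]
width: 0.0006
finger_force: 0.7
```

```bash
python3 f.py
```

```text
[ 0.50057168 -0.194512    0.04071039] [ 0.45841553 -0.44235573  1.3413979 ] 7.9
```

Call:
{"fn": "move_arm", "kwargs": {
  "steps": [0,0,0,0,0,-0.001,0,0,0,0,0,0,-0.001,0]
}}

```text
time: 8.1
tool_pos: [0.5006, -0.1945, 0.0397]
ee_rot: [3.141, 0.0, 1.313]
wrist_force: [1.3, 0.1, 0.7]
width: 0.0005
finger_force: 0.7
```

```bash
python3 f.py
```

```text
[ 0.50059006 -0.19451409  0.03968435] [ 0.99527519 -0.46642537  1.36363556] 8.4
```

Call:
{"fn": "move_arm", "kwargs": {
  "steps": [0,0,0,0,0,-0.0007,0,0,0,0,0,0,-0.0007,0]
}}

```text
time: 8.6
tool_pos: [0.5006, -0.1945, 0.0394]
ee_rot: [3.141, 0.0, 1.313]
wrist_force: [0.2, 0.1, 4.1]
width: 0.0008
finger_force: 1.9
```

```bash
cat >>f.py <<'E'
P=cloud("side",d)
for r in range(178,192,2): print(r,[tuple(np.round(P[r,k]*1000).astype(int).tolist()) for k in(300,302,304)])
E
python3 f.py
```

```text
[ 0.50060359 -0.19455645  0.03938668] [-0.37036272 -0.27511553  4.81583566] 8.9
178 [(506, -186, 75), (500, -182, 79), (496, -184, 78)]
180 [(506, -185, 71), (501, -186, 71), (496, -182, 74)]
182 [(506, -186, 65), (502, -188, 64), (496, -182, 69)]
184 [(506, -184, 61), (501, -186, 60), (496, -183, 63)]
186 [(506, -186, 54), (502, -187, 54), (496, -182, 58)]
188 [(506, -185, 49), (502, -186, 49), (497, -184, 51)]
190 [(506, -184, 44), (501, -182, 47), (496, -178, 50)]
```

Call:
{"fn": "move_arm", "kwargs": {
  "steps": [0,0,0,0,0,0.0006,0,0,0,0,-0.001,-0.0039,0.0006,0,0,0,0,-0.002,-0.0077,0.0006,0,0,0,0,-0.0031,-0.0116,0.0006,0,0,0,0,-0.0041,-0.0155,0.0006,0,0,0,0,-0.0051,-0.0193,0.0006,0,0,0,0,-0.0061,-0.0232,0.0006,0,0,0,0,-0.0072,-0.0271,0.0006,0,0,0,0,-0.0082,-0.0309,0.0006,0,0,0,0,-0.0092,-0.0348,0.0006,0,0,0,0,-0.0092,-0.0348,0.0006,0]
}}

```text
time: 10.0
tool_pos: [0.4909, -0.2306, 0.0395]
ee_rot: [-3.142, 0.002, 1.312]
wrist_force: [-0.0, -0.0, 1.3]
width: 0.0002
finger_force: 0.3
```

```bash
sed -i 's/range(6)/range(3)/' f.py; cat >>f.py <<'E'
cv2.imwrite("pics/c6.png",cv2.resize(im[130:210,260:350,::-1],None,fx=7,fy=7,interpolation=cv2.INTER_CUBIC))
E
python3 f.py
```

```text
[ 0.49111434 -0.22974347  0.03951091] [-0.68104818 -0.41500031  0.26426775] 10.15
178 [(532, -297, 0), (527, -300, -2), (505, -223, 52)]
180 [(531, -293, -4), (509, -219, 48), (504, -218, 49)]
182 [(511, -207, 51), (506, -208, 50), (503, -214, 47)]
184 [(510, -201, 49), (506, -204, 48), (502, -209, 45)]
186 [(508, -192, 49), (504, -196, 48), (500, -198, 47)]
188 [(507, -190, 46), (502, -187, 48), (498, -190, 46)]
190 [(506, -182, 46), (501, -183, 46), (496, -178, 50)]
```

View pics/c6.png

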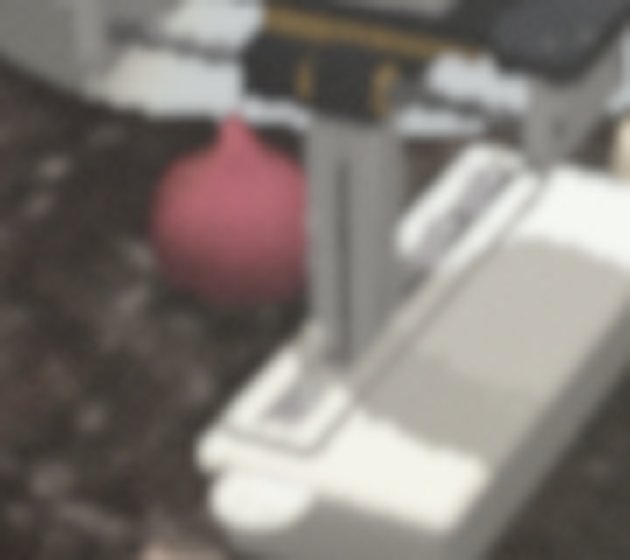

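Clip 1 (crop 285,405) is flush in its slot, the finger is centred on the rim over clip 2, and the box has not moved. Carry on.

Call:
{"fn": "move_arm", "kwargs": {
  "steps": [0,0,0,-0.001,-0.0039,0,0,0,0,0,-0.002,-0.0077,0,0,0,0,0,-0.0031,-0.0116,0,0,0,0,0,-0.0041,-0.0155,0,0,0,0,0,-0.0051,-0.0193,0,0,0,0,0,-0.0061,-0.0232,0,0,0,0,0,-0.0072,-0.0271,0,0,0,0,0,-0.0082,-0.0309,0,0,0,0,0,-0.0092,-0.0348,0,0,0,0,0,-0.0092,-0.0348,0,0]
}}

```text
time: 11.15
tool_pos: [0.4818, -0.2654, 0.0397]
ee_rot: [3.141, 0.002, 1.312]
wrist_force: [0.1, -0.5, 1.5]
width: 0.0005
finger_force: 0.8
```

Call:
{"fn": "move_arm", "kwargs": {
  "steps": [0,0,0,-0.001,-0.0039,0,0,0,0,0,-0.002,-0.0077,0,0,0,0,0,-0.0031,-0.0116,0,0,0,0,0,-0.0041,-0.0155,0,0,0,0,0,-0.0051,-0.0193,0,0,0,0,0,-0.0061,-0.0232,0,0,0,0,0,-0.0072,-0.0271,0,0,0,0,0,-0.0082,-0.0309,0,0,0,0,0,-0.0092,-0.0348,0,0,0,0,0,-0.0092,-0.0348,0,0]
}}

```text
time: 12.15
tool_pos: [0.4726, -0.3002, 0.0397]
ee_rot: [3.141, 0.002, 1.312]
wrist_force: [-0.3, -1.3, 1.7]
width: 0.0006
finger_force: 0.6
```

```bash
sed -i 's/c6/c7/' f.py; python3 f.py|head -1
```

```text
[ 0.47273896 -0.29970338  0.03967962] [ 0.0696501  -0.97615894  0.459873  ] 12.3
```

View pics/c7.png

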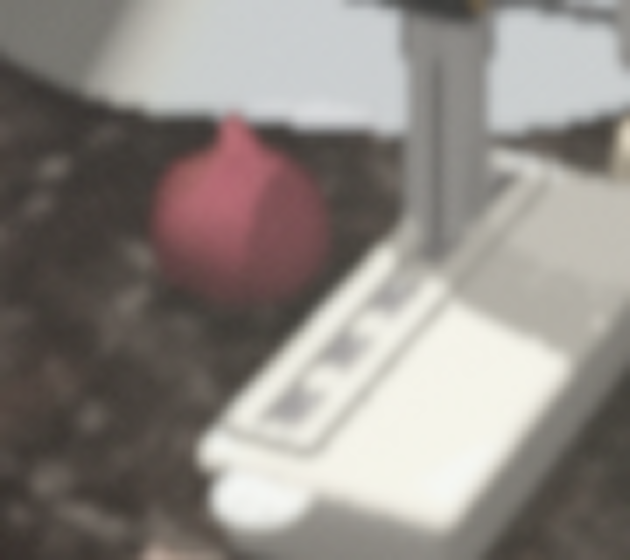

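Clips 1–3 (crop 290,400 / 345,345 / 395,290) are flush and the tip is on clip 4. Now the last clip, then a straight lift.

Call:
{"fn": "move_arm", "kwargs": {
  "steps": [0,0,0,-0.001,-0.0039,0,0,0,0,0,-0.002,-0.0077,0,0,0,0,0,-0.0031,-0.0116,0,0,0,0,0,-0.0041,-0.0155,0,0,0,0,0,-0.0051,-0.0193,0,0,0,0,0,-0.0061,-0.0232,0,0,0,0,0,-0.0072,-0.0271,0,0,0,0,0,-0.0082,-0.0309,0,0,0,0,0,-0.0092,-0.0348,0,0,0,0,0,-0.0102,-0.0387,0,0,0,0,0,-0.0108,-0.041,0,0,0,0,0,-0.0108,-0.041,0,0]
}}

```text
time: 13.5
tool_pos: [0.462, -0.3404, 0.0396]
ee_rot: [3.141, 0.0, 1.312]
wrist_force: [0.5, -0.3, 0.8]
width: 0.0007
finger_force: 1.1
```

Call:
{"fn": "move_arm", "kwargs": {
  "steps": [0,0,0,0,0,0.005,0,0,0,0,0,0,0.02,0,0,0,0,0,0,0.05,0,0,0,0,0,0,0.09,0,0,0,0,0,0,0.13,0,0,0,0,0,0,0.15,0,0,0,0,-0.04,-0.03,0.15,0,0,0,0,-0.08,-0.06,0.15,0,0,0,0,-0.12,-0.09,0.15,0,0,0,0,-0.16,-0.12,0.15,0,0,0,0,-0.16,-0.12,0.15,0,0,0,0,-0.16,-0.12,0.15,0]
}}

```text
time: 14.7
tool_pos: [0.3014, -0.4606, 0.1907]
ee_rot: [3.14, 0.001, 1.31]
wrist_force: [0.4, 0.7, -0.8]
width: 0.0003
finger_force: 0.0
```

```bash
sed -i 's/c7/c8/' f.py; python3 f.py|head -1; python3 - <<'E'
from h import *
for n in("top","side"):
    im,d=snapshot(n);P=cloud(n,d)
    for t in("garlic","egg_timer","onion","box"):
        for r in silhouettes(n,t)[:1]:
            q=P[r["pixels"]&(d>0)]; print(n,t,np.round(r["uv"]),np.round(np.percentile(q,50,axis=0),3))
E
```

```text
[ 0.30325412 -0.45921175  0.19019258] [ 0.12823606  0.11878652 -0.18965669] 14.85
top garlic [289. 195.] [ 0.52  -0.102  0.034]
top egg_timer [418. 251.] [ 0.397 -0.391  0.043]
top onion [385. 180.] [ 0.551 -0.325  0.044]
top box [356. 224.] [ 0.461 -0.253  0.044]
side garlic [287. 222.] [ 0.518 -0.084  0.032]
side egg_timer [364. 154.] [ 0.388 -0.377  0.039]
side onion [294. 162.] [ 0.548 -0.308  0.038]
side box [325. 183.] [ 0.459 -0.218  0.044]
```

View pics/c8.png

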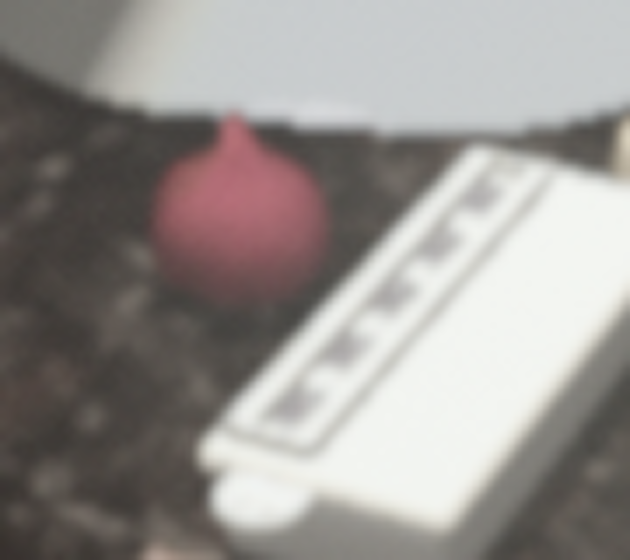

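All five clips lie flush (from crop 290,400 to 485,190), and nothing has shifted. Handing in.

```bash
python3 -c "
from bench import *
print(close_job())"
```

```text
the job is handed in; nothing more can be done
None
```

All five clips were pressed flush in order from the pull-tab end, the box and the three bystanders had not visibly moved in the last pictures, and the job is handed in with no verdict returned.

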